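Refit the filters of a welder's air blower and snap its cover on

ROBOT

A 6-joint arm with a two-finger parallel gripper is mounted at the origin on a cart in front of the work surface, level with it; the furniture and walls round the work are solid. World frame = base frame: x ahead of the robot, y to its left, z up, the work surface at z = 0. Lengths are in m, angles in rad, forces in N, time in s.
With the tool pointing down it reaches from about 0.35 to 0.925 m from the base axis. Payload 6.4 kg.
Tool frame: the origin (TCP) lies between the finger pads; the fingertips stand 17 mm ahead of it and the grasp point (between the pads) lies 2 mm behind it; z points along the fingers, y is the line along which they close (so a half turn about z gives the same grasp; the last joint's range is limited). The gripper opens to 94 mm and grips with 3 to 60 N. Pads are 16 mm wide; open, the fingers measure 119 mm over their backs; the gripper's body (75 mm by 177 mm) begins 78 mm behind the grasp point.
Start: joints at [-1.285, 0.245, 1.558, -0, 1.339, -0.174], TCP at [0.288, -0.583, 0.222] pointing down, gripper open.
Joint ranges: [-3.13, 3.13], [-1.02, 2.26], [0.13, 2.54], [-0.95, 4.09], [0.21, 2.88], [-2.74, 2.74]. Speed limits (rad/s): [2.57, 2.57, 3.14, 3.14, 3.14, 3.14].

INTERFACE

Orientations are given as a 3x3 rotation matrix whose columns are the frame's x, y, z axes.
In Python, from rig import state, capture, camera_model, close_job gives the robot as it stands.
- The arm moves only by the tool play_rows, never from a script. Its argument "moves" is a list of rows, each a list of 7 numbers: the shift along the tool's x, y, z in m, then the turn, a rotation vector about the tool's x, y, z in degrees, then the closure, from 0 (fully open) to 1 (shut). In form: [[x, y, z, wx, wy, wz, gripper], ...]. A call has 1 to 10 rows; each row shifts and turns the commanded pose from where the row before left it, along the tool's axes as they then stand; what a row does not reach is not made up. A row lasts 1/10 s, in which the tool goes at most 50 mm and 8.59 degrees, less where a joint would pass 70% of its speed; a pose out of reach is approached as far as the arm can. A call with a gripper value outside its range is refused whole. The fingers move at their own pace and stop on an object; "squeeze" is the grip in N (left out, the last holds). Time passes only in rows, so rows that do not move let the fingers close. It gives the time, the measured TCP pose, the force, the opening and the grip force at its end, in the units of the state.
- state(): the state, without advancing time (a new reading comes with each control period).
- capture(name): name is "side" or "top" or "wrist"; returns the picture (384x512x3 uint8, red, green, blue); there is no depth.
- camera_model(name): a dict with "vertical_fov" (degrees; the focal length in pixels is half the picture's height over the tangent of half this angle, whatever the lens; pixels are square), "cx", "cy" (the principal point, pixels), "D" ([k1, k2, p1, p2, k3] as OpenCV has them; the pictures are not rectified), "view" (4x4, takes a point from world to camera coordinates). Camera axes: x right, y down, z forward; pixel columns grow to the right and rows downward; lengths in m; the calibration is good to about 2 mm. A picture is of the moment at which its call begins: read the wrist's pose just before it. camera_model takes no time and is no camera call; for the wrist camera it gives the pose at the moment of the call.
- close_job(): hands the job in; it is judged then, once.
The state is a dict: "clock": time; "joint_positions": joint angles; "qd": joint speeds; "tau": joint torques, N m; "tcp_pos": TCP position; "tcp_rot": TCP orientation; "contact_force": force on the tool from outside, world axes, zero at the start; "moment": the same for the moment, N m; "width": finger opening in m; "gripper_force": force on a finger pad.
Only numpy, scipy, OpenCV 4.12 (cv2) and the standard library are available. Lean on these libraries where they do the work, as an engineer would, in place of code of your own. Each camera call takes 0.05 s, during which the arm holds its last target. There are 200 camera calls.

TASK

Refit the filters of the welder's air blower that stands on the welding table: set the thick particle filter squarely into the well on its top, the thin spark arrester squarely on the particle filter, then put the deep cover over both and press it straight down until it snaps under the catches at both ends. Do not let go after the snap: the new seal must bed in, so finish while still pressing the cover fully down onto the blower. Leave the tools and other things on the table where they are.

Things in the scene. Friction and masses are not known exactly. Their poses are not given: they have to be found in the camera images.
- blower: The air blower, a low dark plastic box on rubber feet with a grey upper shell, 132 mm (its x) by 176 mm (its y), 55 mm high to its deck; hose spigot and battery on its far (+x) side, control panel on its near side. Fixed, does not shift. Origin: centre of its underside, on the table, z up. A spring catch stands on the deck at each y end.
- blower_well (a point): Centre of the blower's well at deck height, 55 mm above the table. Opening 59 mm (blower x) by 89 mm (y); its rim, 69 x 99 mm outside at its foot and 5 mm less at its top, rises 8 mm above the deck. The floor is a sprung seal, level with the deck when free: the filter rests on it (0 to 1.5 mm lower by weight), the arrester's underside then is 34 mm and its top 52 mm above the deck.
- particle_filter: The particle filter, the thick closed cassette: 34 mm high, white plastic with paper pleats in its top, about 0.14 kg. 54 mm along its x, 84 mm along its y. Origin: centre of its underside, z up. It goes in either way round (half a turn about z is the same). Hold it by its upper half across the 54 mm: the rim of the well rises 8 mm beside it.
- spark_arrester: The spark arrester, the thin closed cassette: 18 mm high, aluminium with a steel mesh in its top, about 0.1 kg. 54 mm along its x, 84 mm along its y. Origin: centre of its underside, z up. It goes in either way round (half a turn about z is the same).
- cover: The cover: deep grey lid, open underneath, right way up, 79 mm (its x) by 108 mm (its y), top surface 51 mm above its underside; on it a hump to grip, 36 mm (x) by 70 mm (y), 22 mm higher. 0.13 kg. Inside 73 x 102 mm, 47 mm deep: goes outside cassettes and rim, either way round. Origin: centre of its underside, z up; fully down, with its edge on the deck, it is at point blower_well.
- cover_ledge (a point): Middle of the top of the flat ledge, 24 mm wide, that sticks out 4.5 mm from the cover's +y end, 30 mm above its underside; there is one at the -y end too. The catches snap over these ledges.
- seal (a joint): Travel of the sprung seal in the floor of the well, m: 0 free, grows as it is pressed, 0.005 with the cover fully down (2 N per mm). The cover's ceiling meets the arrester 5 mm above fully down. After the snap it takes about 10 N to press the cover fully down; if let go, the seal lifts the cover 3 mm again, up to the catches.
- catch_left (a joint): Spring catch on the deck at the blower's +y end, its top 58 mm above the deck, hinged at its foot, nose with a sloping top pointing inward. Angle, rad: 0 at rest, grows as the nose is pushed outward, about 0.1 as a ledge passes. The push on the cover rises over about 12 to 3 mm above fully down, to 14 to 20 N, then drops as the catches snap over the ledges.
- catch_right (a joint): The same catch at the blower's -y end; 0 at rest, grows as its nose is pushed outward.
- pliers: Bystander: welding pliers with red handles, 63 x 186 x 18 mm, lying on the table. Origin: centre of its underside.
- spanner: Bystander: combination spanner, 25 x 176 x 9 mm, lying on the table in front of the blower. Origin: centre of its underside.
- soapstone: Bystander: soapstone marker in a holder, 11 x 135 x 11 mm, lying on the table. Origin: centre of its underside.
Mind the look-alikes: they are no part of the job. There is more than one size of the spark_arrester; the job needs the smaller.

How it is judged:
By the outcome, as a careful person would: the job done as asked, in the order asked, and still so for the second after the job is handed in, while the arm keeps its last pose, push and grip.
It also fails if it takes over 72 s, if anything falls off the work surface, if the arm or the gripper's body presses on something with over 40 N, if the wrist force passes 120 N, or if a joint passes its speed limit or range.

## Working session

There is one attempt and no reset: what is moved stays moved. The work goes in short steps, Python scripts to look and compute and a tool call to move; the robot and the scene stay as the last step left them, time stands still between calls to the robot, and variables do not carry over. Pictures are saved under pics/ and viewed, at most 13 in all, crops included, and the job is handed in when it is done.

Besides the shell and the picture viewer there is one more tool, called after "Emit:" by a JSON object that holds its "fn" and its "kwargs". play_rows: Moves the arm, as the interface text tells. Its arguments: {"type":"object","properties":{"moves":{"type":"array","items":{"type":"array","items":{"type":"number"}}},"squeeze":{"type":"number"}},"required":["moves"]}

```bash
ls; mkdir -p pics
python3 - <<'E'
from rig import *
import cv2,numpy as np
for n in("side","top"):
    im=capture(n); cv2.imwrite(f"pics/{n}0.png",im[:,:,::-1]); m=camera_model(n); print(n,m)
a=[cv2.imread(f"pics/{n}0.png") for n in("top","side")]
cv2.imwrite("pics/top0x.png",cv2.resize(a[0],(800,600),interpolation=3))
cv2.imwrite("pics/side0x.png",cv2.resize(a[1],(800,600),interpolation=3))
print(state())
E
```

```text
pics
side {'vertical_fov': 45.948532537782576, 'cx': 255.04674754491754, 'cy': 193.32870087529992, 'D': array([-0.10138687,  0.        ,  0.        ,  0.        ,  0.        ]), 'view': array([[-0.93302292, -0.35963466,  0.01145165,  0.5004884 ],
       [-0.24399136,  0.60896961, -0.75473455,  0.18603845],
       [ 0.26445499, -0.70697874, -0.65593035,  1.49584323],
       [ 0.        ,  0.        ,  0.        ,  1.        ]])}
top {'vertical_fov': 42.49596131013999, 'cx': 243.63926874009923, 'cy': 190.96650954775717, 'D': array([-0.04446219,  0.        ,  0.        ,  0.        ,  0.        ]), 'view': array([[-1.42605382e-02, -9.99894236e-01, -2.85539060e-03,
         4.93738716e-02],
       [-9.92531619e-01,  1.45014212e-02, -1.21122637e-01,
         5.39444004e-01],
       [ 1.21151234e-01,  1.10679147e-03, -9.92633444e-01,
         1.38225613e+00],
       [ 0.00000000e+00,  0.00000000e+00,  0.00000000e+00,
         1.00000000e+00]])}
{'clock': 0.1, 'joint_positions': array([-1.28506793e+00,  2.45723447e-01,  1.55887247e+00, -1.50273085e-05,
        1.33868273e+00, -1.74118436e-01]), 'qd': array([ 0.00113114, -0.00159412, -0.00297096,  0.00027543, -0.00050781,
        0.00111693]), 'tau': array([-1.51845734e-04, -4.16916168e+01, -3.15524375e+01,  6.86946418e-02,
        3.09883081e-02, -6.17798719e-05]), 'tcp_pos': array([ 0.28832454, -0.58199401,  0.22147938]), 'tcp_rot': array([[ 8.96119011e-01,  4.43813563e-01, -4.89240079e-04],
       [ 4.43813745e-01, -8.96117602e-01,  1.61351780e-03],
       [ 2.77684438e-04, -1.66303545e-03, -9.99998579e-01]]), 'contact_force': array([-0.69432533, -0.15267361, -0.07038972]), 'moment': array([-0.01384682,  0.01076473,  0.01135094]), 'gripper_force': 0.0, 'width': 0.09409873145062014}
```

View pics/top0x.png

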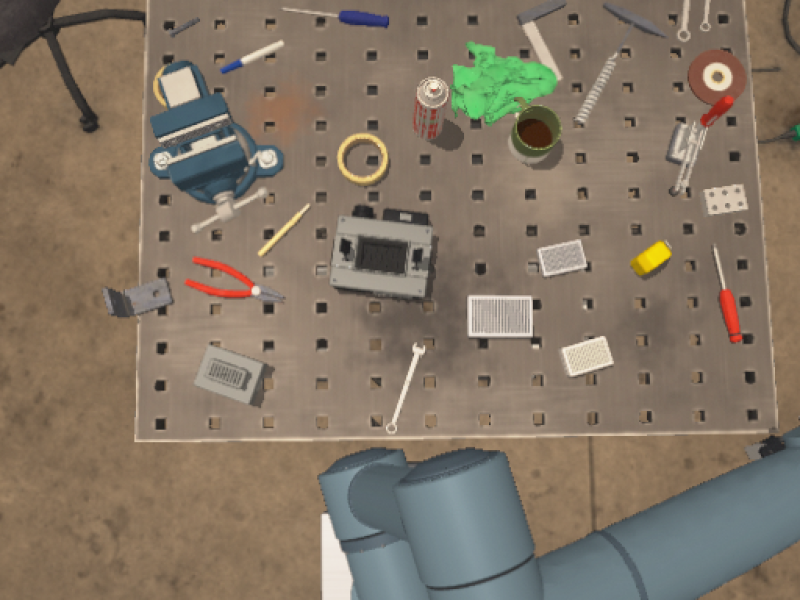

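View pics/side0x.png

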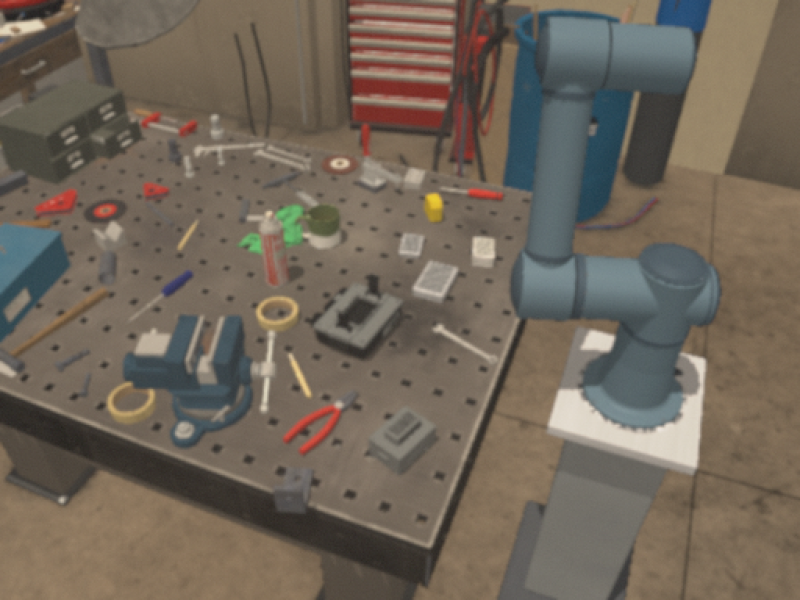

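The top picture (800x600 px) shows the blower at (382,258) and the cover at (230,375). The cream pleated filter is at (587,356). The two mesh cassettes are a small one at (562,257) and a large one at (500,316). Other block-like things are the yellow block (652,258), the perforated plate (725,199) and the clamp (150,297). My choice is filter (587,356) and small arrester (562,257), checked next with sizes and a wrist close-up.

```bash
cat > h.py <<'E'
import numpy as np,cv2
from rig import *
def K(m,h=384):
    f=h/2/np.tan(np.radians(m["vertical_fov"]/2)); return np.array([[f,0,m["cx"]],[0,f,m["cy"]],[0,0,1.]])
def ray(m,uv):
    n=cv2.undistortPoints(np.array(uv,float).reshape(-1,1,2),K(m),m["D"]).reshape(-1,2)
    V=np.array(m["view"]);R=V[:3,:3];c=-R.T@V[:3,3]
    return c,np.c_[n,np.ones(len(n))]@R
def atz(m,uv,z):
    c,d=ray(m,uv); return c+d*((z-c[2])/d[:,2])[:,None]
def proj(m,P):
    V=np.array(m["view"]); return cv2.projectPoints(np.array(P,float).reshape(-1,1,3),cv2.Rodrigues(V[:3,:3])[0],V[:3,3],K(m),m["D"])[0].reshape(-1,2)
def tri(ms,uvs):
    A=np.zeros((3,3));b=np.zeros(3)
    for m,u in zip(ms,uvs):
        c,d=ray(m,[u]);d=d[0]/np.linalg.norm(d[0]);Q=np.eye(3)-np.outer(d,d);A+=Q;b+=Q@c
    return np.linalg.solve(A,b)
def rect(x,y,z,yaw,sx,sy):
    c,s=np.cos(yaw),np.sin(yaw)
    return np.array([[x+c*a*sx/2-s*b*sy/2,y+s*a*sx/2+c*b*sy/2,z] for a,b in((-1,-1),(-1,1),(1,1),(1,-1))])
E
python3 - <<'E'
from h import *
t=camera_model("top");s=camera_model("side")
T=dict(blower=(382,258),cover=(230,370),filt=(587,356),small=(562,257),big=(500,316)); S=dict(blower=(357,312),cover=(404,428),filt=(483,250),small=(411,244),big=(435,280))
for k in T: print(k,tri([t,s],[np.array(T[k])*.64,np.array(S[k])*.64]).round(3))
w=camera_model("wrist");V=w["view"];st=state()
print(w["vertical_fov"],w["D"]); c=-V[:3,:3].T@V[:3,3]
R=st["tcp_rot"];print("cam in tool",R.T@(c-st["tcp_pos"]),"axes",(R.T@V[:3,:3].T).round(3))
for cs in ([(539,243),(581,237),(587,267),(546,276)],[(468,296),(532,296),(532,336),(468,336)],[(560,348),(603,337),(613,362),(571,377)]):
    p=atz(t,np.array(cs)*.64,.02);print(np.linalg.norm(np.diff(p,axis=0),axis=1))
E
```

```text
blower [0.617 0.039 0.048]
cover [0.409 0.313 0.048]
filt [ 0.43  -0.338  0.015]
small [ 0.617 -0.301  0.007]
big [ 0.508 -0.18   0.01 ]
69.03187920808791 [-0.01528728  0.          0.          0.          0.        ]
cam in tool [ 7.87813315e-02 -6.03255176e-05 -1.62184196e-01] axes [[ 0.    -0.963 -0.27 ]
 [ 1.     0.     0.001]
 [-0.001 -0.27   0.963]]
[0.08013101 0.05769176 0.07906835]
[0.11879067 0.07428679 0.11805444]
[0.08276418 0.04910363 0.08301953]
```

Emit:
{"fn": "play_rows", "kwargs": {"moves": [[0.04,-0.021,-0.004,0,0,0,0],[0.04,-0.021,-0.004,0,0,0,0],[0.04,-0.021,-0.004,0,0,0,0],[0.04,-0.021,-0.004,0,0,0,0],[0.04,-0.021,-0.004,0,0,0,0],[0.04,-0.021,-0.004,0,0,0,0],[0.035,-0.02,-0.004,0,0,0,0],[0,0,0,0,0,-7,0],[0,0,0,0,0,-7.5,0],[0,0,0,0,0,-7.5,0]]}}

```text
clock: 1.1
tcp_pos: [0.4702, -0.3289, 0.25]
tcp_rot: [[0.66, 0.751, -0.001], [0.751, -0.66, 0.001], [0.0, -0.001, -1.0]]
contact_force: [0.4, 0.1, -0.0]
width: 0.094
gripper_force: 0.0
```

Emit:
{"fn": "play_rows", "kwargs": {"moves": [[0,0,0,0,0,-8,0],[0,0,0,0,0,-8,0],[0,0,0,0,0,-8,0],[0,0,0,0,0,-8,0],[0,0,0,0,0,-8,0],[0,0,0,0,0,-8,0],[0,0,0,0,0,-7.7,0],[0,0,0,0,0,0,0],[0,0,0,0,0,0,0]]}}

```text
clock: 2.0
tcp_pos: [0.47, -0.3295, 0.2501]
tcp_rot: [[-0.24, 0.971, -0.0], [0.971, 0.24, 0.0], [0.001, -0.0, -1.0]]
contact_force: [-0.2, 0.1, -0.2]
width: 0.0936
gripper_force: 0.0
```

```bash
cat >> h.py <<'E'
import pickle
def snap(name):
    m=camera_model("wrist");im=capture("wrist");cv2.imwrite(f"pics/{name}.png",im[:,:,::-1]);pickle.dump(m,open(f"pics/{name}.pkl","wb"));return m,im
def load(n): return pickle.load(open(f"pics/{n}.pkl","rb")),cv2.imread(f"pics/{n}.png")
def plan(p,xdeg):
    """tool-axes shift (done before turning) and turn to reach TCP p, pointing down, tool x at heading xdeg"""
    s=state();R=s["tcp_rot"];a=np.radians(xdeg);X=np.array([np.cos(a),np.sin(a),0]);Z=np.array([0,0,-1.]);G=np.c_[X,np.cross(Z,X),Z]
    print("t",round(s["clock"],2),"pos",s["tcp_pos"].round(4),"shift",(R.T@(np.array(p)-s["tcp_pos"])).round(4),"turn",np.degrees(cv2.Rodrigues(R.T@G)[0].ravel()).round(2),"F",s["contact_force"].round(1),"w",round(s["width"],4),"g",round(s["gripper_force"],1),"q6",s["joint_positions"][5].round(2))
E
python3 - <<'E'
from h import *
m,im=snap("w1"); cv2.imwrite("pics/w1x.png",cv2.resize(im[:,:,::-1],(800,600),interpolation=3))
plan((.47,-.33,.25),104)
E
```

```text
t 2.05 pos [ 0.47   -0.3295  0.2502] shift [-0.0005 -0.0001  0.0002] turn [-0.01 -0.03 -0.09] F [ 0.3 -0.7  0.3] w 0.0938 g 0.0 q6 -1.05
```

View pics/w1x.png

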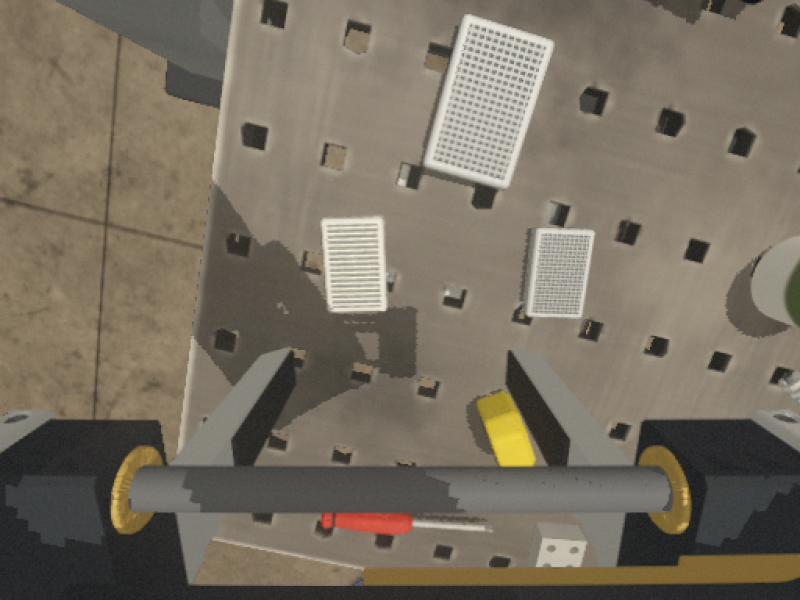

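The wrist view shows the cream pleated filter at (355,265), the small arrester at (561,273) and the large decoy at (490,100). I'll fit the top outlines in both this view and the top camera.

```bash
cat >> h.py <<'E'
from scipy.optimize import minimize
def edge_score(m,g,P,off=1.5):
    q=proj(m,P);c=q.mean(0);v=[]
    for i in range(4):
        a,b=q[i],q[(i+1)%4];t=np.linspace(.06,.94,40)[:,None];L=a+(b-a)*t
        n=np.array([(b-a)[1],-(b-a)[0]]);n/=np.linalg.norm(n);n*=np.sign(n@(c-a))
        s=lambda X:cv2.remap(g,X[:,0].astype(np.float32),X[:,1].astype(np.float32),1).ravel()
        v.append(np.mean(s(L+n*off)-s(L-n*off)))
    return np.mean(v),v
def fit(views,x0,sx,sy,z=None,sign=1,step=(.004,.004,.004,.06)):
    gs=[(m,cv2.GaussianBlur(cv2.cvtColor(im,cv2.COLOR_BGR2GRAY),(0,0),.8).astype(np.float32)) for m,im in views]
    f=lambda p:-sign*sum(edge_score(m,g,rect(p[0],p[1],z if z else p[2],p[3],sx,sy))[0] for m,g in gs)
    best=None;rng=np.random.default_rng(0)
    for k in range(30):
        st=np.array(x0)+rng.uniform(-1,1,4)*np.array(step)*2
        S=np.vstack([st]+[st+np.eye(4)[i]*step[i] for i in range(4)])
        r=minimize(f,st,method="Nelder-Mead",options=dict(initial_simplex=S,xatol=1e-5,fatol=1e-3))
        if best is None or r.fun<best.fun: best=r
    return best.x,-best.fun
E
python3 - <<'E'
from h import *
m,im=load("w1");t=(camera_model("top"),cv2.imread("pics/top0.png"))
for n,uv,h,sx,sy in(("filt",(355,265),.034,.054,.084),("arr",(561,273),.018,.054,.084)):
    p=atz(m,[np.array(uv)*.64],h)[0];yaw=np.radians(14)
    for lab,V,z in(("w free",[(m,im)],None),("w+top free",[(m,im),t],None),("w fixed",[(m,im)],h),("top fixed",[t],h)):
        r,s=fit(V,[p[0],p[1],h,yaw],sx,sy,z);print(n,lab,r[:3].round(4),np.degrees(r[3]).round(1),round(s,1))
E
```

```text
filt w free [ 0.4288 -0.3308  0.031 ] 15.8 85.6
filt w+top free [ 0.4293 -0.3305  0.034 ] 15.5 173.2
filt w fixed [ 0.429  -0.3302  0.0363] 15.8 84.9
filt top fixed [ 0.43   -0.3319  0.0354] 15.4 92.4
arr w free [ 0.6142 -0.2958  0.0146] 11.6 71.5
arr w+top free [ 0.6144 -0.2961  0.0148] 11.6 137.4
arr w fixed [ 0.6127 -0.2954  0.0215] 11.4 70.7
arr top fixed [ 0.6149 -0.2971  0.0372] 11.3 73.0
```

The fitted filter pose is (0.429, -0.3305), top 34 mm, yaw 15.5°. The arrester is at (0.614, -0.296), top about 15 mm, yaw 11.6°, and both agree with the description. Next I look at the blower before gripping.

Emit:
{"fn": "play_rows", "kwargs": {"moves": [[0.038,0.0266,0.0033,0,0,0,0],[0.038,0.0266,0.0033,0,0,0,0],[0.038,0.0266,0.0033,0,0,0,0],[0.038,0.0266,0.0033,0,0,0,0],[0.038,0.0266,0.0033,0,0,0,0],[0.038,0.0266,0.0033,0,0,0,0],[0.038,0.0266,0.0033,0,0,0,0],[0.038,0.0266,0.0033,0,0,0,0],[0.038,0.0266,0.0033,0,0,0,0],[0,0,0,0,0,0,0]]}}

```text
clock: 3.05
tcp_pos: [0.6198, 0.0649, 0.22]
tcp_rot: [[-0.246, 0.969, -0.001], [0.969, 0.246, 0.001], [0.001, -0.0, -1.0]]
contact_force: [-0.2, -0.2, 0.3]
width: 0.0937
gripper_force: 0.0
```

Run:
```python
from h import *
m,im=snap("w2"); plan((.62,.06,.22),104)
u=proj(m,[(.617,.039,.055)])[0];print(u)
x,y=np.clip(u.astype(int)-[130,98],0,[252,188]);print(x,y)
cv2.imwrite("pics/w2x.png",cv2.resize(im[y:y+196,x:x+260,::-1],(780,588),interpolation=cv2.INTER_CUBIC))
```

```text
t 3.1 pos [0.6194 0.0626 0.2201] shift [-0.0026 -0.0001  0.0001] turn [-0.05 -0.01  0.19] F [-0.1  0.   0.1] w 0.0939 g 0.0 q6 -0.33
[248.35302652 204.62131651]
118 106
```

View pics/w2x.png

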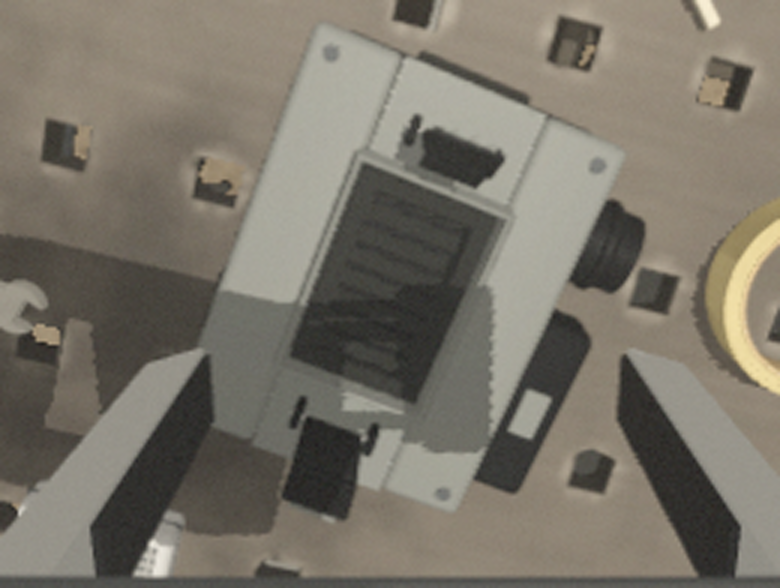

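The blower view (crop offset (118,106), scale 3) shows the well's inner edge at (362,155), (510,213), (415,402) and (290,358). The screws are at (330,52), (597,165) and (443,494), and the catches at (460,155) and (325,465).

Run:
```python
from h import *
m,im=load("w2");t=(camera_model("top"),cv2.imread("pics/top0.png"))
px=lambda u:np.array(u)/3+[118,106]-1/3
S=atz(m,px([(330,52),(597,165),(443,494)]),.055);print("screws",S.round(4).tolist(),"mid",((S[0]+S[2])/2).round(4),np.linalg.norm(S[0]-S[1]),np.linalg.norm(S[1]-S[2]))
d=S[1]-S[2];print("yaw y",np.degrees(np.arctan2(-d[0],d[1])),"yaw x",np.degrees(np.arctan2(*(S[1]-S[0])[1::-1])))
W=atz(m,px([(362,155),(510,213),(415,402),(290,358)]),.063);print("well",W.round(4).tolist(),W.mean(0).round(4),np.linalg.norm(W-np.roll(W,-1,0),axis=1))
p=W.mean(0)
for lab,V,z,sx,sy in(("w open",[(m,im)],.063,.059,.089),("w free",[(m,im)],None,.059,.089),("top open",[t],.063,.059,.089),("both",[(m,im),t],None,.059,.089)):
    r,s=fit(V,[p[0],p[1],.063,-.14],sx,sy,z,-1);print(lab,r[:3].round(4),np.degrees(r[3]).round(1),round(s,1))
for lab,V,z in(("deck w",[(m,im)],.055),("deck top",[t],.055),("deck both",[(m,im),t],None)):
    r,s=fit(V,[p[0],p[1],.055,-.14],.132,.176,z);print(lab,r[:3].round(4),np.degrees(r[3]).round(1),round(s,1))
```

```text
screws [[0.5709, 0.1275, 0.055], [0.6819, 0.1114, 0.055], [0.6604, -0.0434, 0.055]] mid [0.6156 0.042  0.055 ] 0.11209125214945166 0.1563414320468894
yaw y -7.910868661690569 yaw x -8.211486999873665
well [[0.5919, 0.0936, 0.063], [0.6528, 0.0859, 0.063], [0.6367, -0.0004, 0.063], [0.5825, 0.0058, 0.063]] [0.616  0.0462 0.063 ] [0.06137527 0.08782835 0.05456232 0.08831392]
w open [0.6153 0.0432 0.0681] -8.6 43.2
w free [0.6155 0.0411 0.051 ] -8.2 50.9
top open [0.6159 0.0394 0.081 ] -8.2 66.6
both [0.6158 0.041  0.0514] -8.3 111.7
deck w [0.615  0.0419 0.0612] -8.4 33.9
deck top [0.6167 0.0403 0.075 ] -8.6 59.7
deck both [0.6166 0.0409 0.0487] -8.4 97.7
```

Run:
```python
from h import *
plan((.4294,-.331,.10),105.5)
```

```text
t 3.1 pos [0.6194 0.0626 0.2201] shift [-0.335  -0.2806  0.1203] turn [-0.05 -0.01 -1.31] F [-0.1  0.   0.1] w 0.0939 g 0.0 q6 -0.33
```

Emit:
{"fn": "play_rows", "kwargs": {"moves": [[-0.0335,-0.028,0.012,0,0,-0.13,0],[-0.0335,-0.028,0.012,0,0,-0.13,0],[-0.0335,-0.028,0.012,0,0,-0.13,0],[-0.0335,-0.028,0.012,0,0,-0.13,0],[-0.0335,-0.028,0.012,0,0,-0.13,0],[-0.0335,-0.028,0.012,0,0,-0.13,0],[-0.0335,-0.028,0.012,0,0,-0.13,0],[-0.0335,-0.028,0.012,0,0,-0.13,0],[-0.0335,-0.028,0.012,0,0,-0.13,0],[-0.0335,-0.028,0.012,0,0,-0.13,0]]}}

```text
clock: 4.1
tcp_pos: [0.4311, -0.337, 0.1007]
tcp_rot: [[-0.262, 0.965, 0.0], [0.965, 0.262, -0.001], [-0.001, 0.0, -1.0]]
contact_force: [-0.3, 0.0, 0.2]
width: 0.0941
gripper_force: 0.0
```

Emit:
{"fn": "play_rows", "kwargs": {"moves": [[0,0,0,0,0,0,0],[0,0,0,0,0,0,0]]}}

```text
clock: 4.3
tcp_pos: [0.4318, -0.3357, 0.1007]
tcp_rot: [[-0.261, 0.965, -0.0], [0.965, 0.261, 0.001], [0.001, -0.0, -1.0]]
contact_force: [0.5, 0.1, 0.0]
width: 0.094
gripper_force: 0.0
```

Run:
```python
from h import *
plan((.4294,-.331,.03),105.5)
m,im=snap("w3");r,s=fit([(m,im)],[.4292,-.331,.034,.27],.054,.084,.034);print(r,np.degrees(r[3]),s)
print(edge_score(m,cv2.cvtColor(im,6).astype(np.float32),rect(*r[:2],.034,r[3],.054,.084))[1])
r,s=fit([(m,im),load("w1")],[.4292,-.331,.034,.27],.054,.084);print(r,np.degrees(r[3]),s)
```

```text
t 4.3 pos [ 0.4318 -0.3357  0.1007] shift [ 0.0051 -0.0011  0.0707] turn [-0.01 -0.04 -0.4 ] F [0.5 0.1 0. ] w 0.094 g 0.0 q6 -1.13
[ 0.42878982 -0.32919109  0.03801383  0.26479882] 15.171854826940605 65.24922180175781
[np.float32(89.883545), np.float32(34.140015), np.float32(74.5375), np.float32(92.99609)]
[ 0.42907477 -0.33101391  0.03018061  0.2700872 ] 15.474856678579522 157.92825317382812
```

Emit:
{"fn": "play_rows", "kwargs": {"moves": [[0.0028,-0.0006,0.02,0,0,-0.2,0],[0.0028,-0.0006,0.02,0,0,-0.2,0],[0,0,0.02,0,0,0,0],[0,0,0.0107,0,0,0,0],[0,0,0,0,0,0,0],[0,0,0,0,0,0,0.6],[0,0,0,0,0,0,0.6],[0,0,0,0,0,0,0.6],[0,0,0,0,0,0,0.6],[0,0,0,0,0,0,0.6]], "squeeze": 25}}

```text
clock: 5.35
tcp_pos: [0.4305, -0.3297, 0.0304]
tcp_rot: [[-0.271, 0.962, 0.0], [0.962, 0.271, -0.0], [-0.001, 0.0, -1.0]]
contact_force: [-1.0, -1.3, 0.7]
width: 0.0576
gripper_force: 0.6
```

Run:
```python
from h import *
plan((.4290,-.3305,.03),105.5)
```

```text
t 5.35 pos [ 0.4305 -0.3297  0.0304] shift [-0.0003 -0.0016  0.0004] turn [0.01 0.03 0.24] F [-1.  -1.3  0.7] w 0.0576 g 0.6 q6 -1.14
```

Emit:
{"fn": "play_rows", "kwargs": {"moves": [[0,0,0,0,0,0,0.7],[0,0,0,0,0,0,0.7],[0,0,0,0,0,0,0.7],[0,0,-0.02,0,0,0,0.7],[0,0,-0.04,0,0,0,0.7],[0,0,-0.045,0,0,0,0.7],[0,0,-0.045,0,0,0,0.7],[0,0,0,0,0,0,0.7]]}}

```text
clock: 6.15
tcp_pos: [0.4333, -0.3325, 0.1871]
tcp_rot: [[-0.271, 0.962, 0.009], [0.962, 0.271, -0.01], [-0.012, 0.006, -1.0]]
contact_force: [-0.0, -1.3, -1.4]
width: 0.0539
gripper_force: 25.0
```

Run:
```python
from h import *
plan((.616,.0412,.18),81.7)
```

```text
t 6.15 pos [ 0.4333 -0.3325  0.1871] shift [0.3101 0.2773 0.0051] turn [ 0.47  0.59 24.05] F [-0.  -1.3 -1.4] w 0.0539 g 25.0 q6 -1.14
```

Emit:
{"fn": "play_rows", "kwargs": {"moves": [[0.031,0.0277,0,0,0,0,0.7],[0.031,0.0277,0,0,0,0,0.7],[0.031,0.0277,0,0,0,0,0.7],[0.031,0.0277,0,0,0,0,0.7],[0.031,0.0277,0,0,0,0,0.7],[0.031,0.0277,0,0,0,0,0.7],[0.031,0.0277,0,0,0,0,0.7],[0.031,0.0277,0,0,0,0,0.7],[0.031,0.0277,0,0,0,0,0.7],[0.031,0.0277,0,0,0,0,0.7]]}}

```text
clock: 7.15
tcp_pos: [0.6126, 0.0459, 0.1782]
tcp_rot: [[-0.271, 0.962, -0.002], [0.962, 0.271, 0.001], [0.001, -0.002, -1.0]]
contact_force: [1.2, -1.0, -0.9]
width: 0.0537
gripper_force: 25.0
```

Emit:
{"fn": "play_rows", "kwargs": {"moves": [[0,0,0,0,0,6,0.7],[0,0,0,0,0,6,0.7],[0,0,0,0,0,6,0.7],[0,0,0,0,0,6,0.7],[0,0,0,0,0,0,0.7],[0,0,0,0,0,0,0.7]]}}

```text
clock: 7.75
tcp_pos: [0.6123, 0.0441, 0.1788]
tcp_rot: [[0.142, 0.99, -0.002], [0.99, -0.142, 0.0], [0.0, -0.002, -1.0]]
contact_force: [-0.1, 0.0, -1.0]
width: 0.0537
gripper_force: 25.0
```

Run:
```python
from h import *
plan((.616,.0412,.093),81.7)
m,im=snap("w4")
cv2.imwrite("pics/w4x.png",cv2.resize(im[:,:,::-1],(800,600),interpolation=cv2.INTER_CUBIC))
```

```text
t 7.75 pos [0.6123 0.0441 0.1788] shift [-0.0024  0.0042  0.0858] turn [-0.1  -0.    0.17] F [-0.1  0.  -1. ] w 0.0537 g 25.0 q6 0.03
```

View pics/w4x.png

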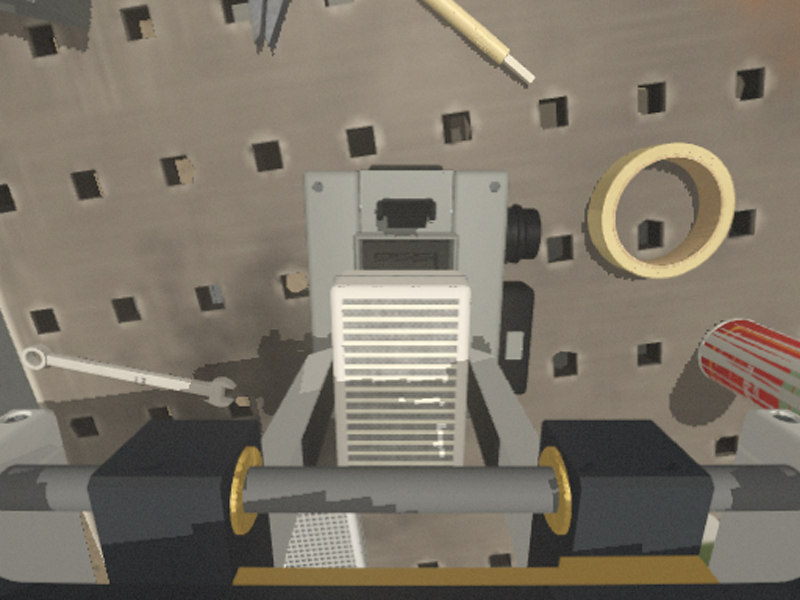

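Filter is held squarely, its far top edge at (333..468, 285). The well behind it and the two +y screws at (317,187) and (494,187) are visible. I'll cross-check the well's position from this view.

Run:
```python
from h import *
m,im=load("w4")
S=atz(m,np.array([(317,187),(494,187)])*.64,.055);print(S.round(4));a=np.radians(-8.3)
d=S[1]-S[0];yaw=np.arctan2(d[1],d[0]);print(np.degrees(yaw),np.linalg.norm(d));a=np.radians(-8.3)
print("centre",S.mean(0)-.0782*np.array([-np.sin(a),np.cos(a),0]))
W=atz(m,np.array([(358,237),(457,237)])*.64,.063);print("well+y edge mid",W.round(4),W.mean(0)-.0445*np.array([-np.sin(a),np.cos(a),0]))
```

```text
[[0.5712 0.1273 0.055 ]
 [0.6822 0.1115 0.055 ]]
-8.105439970587724 0.11216632648220662
centre [0.61543576 0.04204751 0.055     ]
well+y edge mid [[0.5926 0.0933 0.063 ]
 [0.6548 0.0845 0.063 ]] [0.61727322 0.04488769 0.063     ]
```

Emit:
{"fn": "play_rows", "kwargs": {"moves": [[-0.0019,0.0037,0.01,0,0,0.1,0.7],[0,0,0.025,0,0,0,0.7],[0,0,0.025,0,0,0,0.7],[0,0,0.013,0,0,0,0.7],[0,0,0,0,0,0,0.7],[0,0,0,0,0,0,0.7]]}}

```text
clock: 8.4
tcp_pos: [0.6167, 0.0415, 0.1074]
tcp_rot: [[0.145, 0.989, 0.001], [0.989, -0.145, -0.0], [0.0, 0.001, -1.0]]
contact_force: [0.3, 0.7, -1.1]
width: 0.0538
gripper_force: 25.0
```

Run:
```python
from h import *
plan((.6157,.0417,.085),81.7)
```

```text
t 8.4 pos [0.6167 0.0415 0.1074] shift [ 0.0001 -0.001   0.0224] turn [ 0.03 -0.   -0.05] F [ 0.3  0.7 -1.1] w 0.0538 g 25.0 q6 0.03
```

Emit:
{"fn": "play_rows", "kwargs": {"moves": [[0,-0.0007,0.006,0,0,0,0.7],[0,0,0.006,0,0,0,0.7],[0,0,0.006,0,0,0,0.7],[0,0,0,0,0,0,0.7]]}}

```text
clock: 8.8
tcp_pos: [0.6149, 0.0418, 0.088]
tcp_rot: [[0.145, 0.989, -0.002], [0.989, -0.145, 0.0], [-0.0, -0.002, -1.0]]
contact_force: [0.8, 0.2, -0.8]
width: 0.0539
gripper_force: 25.0
```

Emit:
{"fn": "play_rows", "kwargs": {"moves": [[0,0,0.003,0,0,0,0.7],[0,0,0.002,0,0,0,0.7],[0,0,0,0,0,0,0.7]]}}

```text
clock: 9.1
tcp_pos: [0.6158, 0.0417, 0.0846]
tcp_rot: [[0.145, 0.989, 0.0], [0.989, -0.145, -0.0], [-0.0, 0.0, -1.0]]
contact_force: [-1.9, 0.3, 3.0]
width: 0.0537
gripper_force: 25.0
```

Emit:
{"fn": "play_rows", "kwargs": {"moves": [[0,0,0,0,0,0,0.0],[0,0,0,0,0,0,0.0],[0,0,0,0,0,0,0.0],[0,0,-0.02,0,0,0,0.0],[0,0,-0.045,0,0,0,0.0],[0,0,-0.045,0,0,0,0.0],[0,0,-0.02,0,0,0,0.0],[0,0,0,0,0,0,0.0]]}}

```text
clock: 9.9
tcp_pos: [0.6179, 0.0415, 0.2186]
tcp_rot: [[0.145, 0.989, 0.008], [0.989, -0.145, -0.001], [0.0, 0.008, -1.0]]
contact_force: [0.7, 0.0, 0.3]
width: 0.0938
gripper_force: 0.0
```

Run:
```python
from h import *
plan((.614,-.2963,.10),101.6)
m,im=snap("w5")
r,s=fit([(m,im)],[.616,.0417,.0885,-.145],.054,.084,.0885);print(r,np.degrees(r[3]),s)
r,s=fit([(m,im)],[.616,.0417,.0885,-.145],.054,.084);print(r,np.degrees(r[3]),s)
u=proj(m,[(.616,.0417,.06)])[0];x,y=np.clip(u.astype(int)-[130,98],0,[252,188])
print(x,y);cv2.imwrite("pics/w5x.png",cv2.resize(im[y:y+196,x:x+260,::-1],(780,588),interpolation=cv2.INTER_CUBIC))
```

```text
t 9.9 pos [0.6179 0.0415 0.2186] shift [-0.3348  0.0443  0.1188] turn [  0.47   0.06 -19.95] F [0.7 0.  0.3] w 0.0938 g 0.0 q6 0.03
[ 0.61617594  0.04338589  0.09554609 -0.14838344] -8.501745004411964 62.4444580078125
[ 0.61617044  0.04392687  0.07625527 -0.14633051] -8.384120848935709 66.67320251464844
122 88
```

View pics/w5x.png

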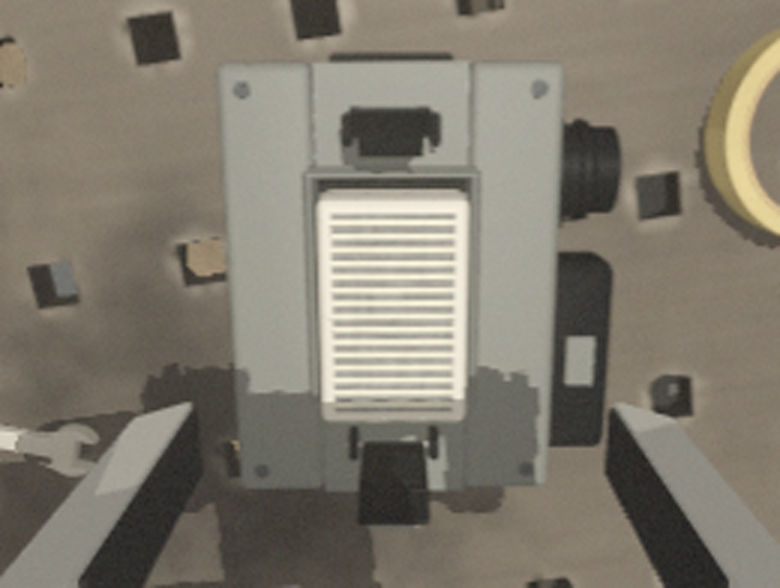

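Filter sits squarely inside the rim, with its top at (318..470, 190..420) of the crop and an even gap all round. On to the arrester.

Emit:
{"fn": "play_rows", "kwargs": {"moves": [[-0.042,0.0055,0,0.2,0,0,0],[-0.042,0.0055,0,0.2,0,0,0],[-0.042,0.0055,0,0,0,0,0],[-0.042,0.0055,0.01,0,0,0,0],[-0.042,0.0055,0.02,0,0,0,0],[-0.042,0.0055,0.02,0,0,0,0],[-0.042,0.0055,0.02,0,0,0,0],[-0.041,0.0055,0.02,0,0,0,0],[0,0,0.015,0,0,-6.6,0],[0,0,0.013,0,0,-6.6,0]]}}

```text
clock: 10.95
tcp_pos: [0.6072, -0.2963, 0.091]
tcp_rot: [[-0.087, 0.996, -0.012], [0.996, 0.087, 0.005], [0.006, -0.012, -1.0]]
contact_force: [-0.8, 0.5, 0.4]
width: 0.094
gripper_force: 0.0
```

Emit:
{"fn": "play_rows", "kwargs": {"moves": [[0,0,0,0,0,-6.6,0],[0,0,0,0,0,0,0],[0,0,0,0,0,0,0]]}}

```text
clock: 11.25
tcp_pos: [0.6088, -0.2954, 0.094]
tcp_rot: [[-0.196, 0.981, -0.009], [0.981, 0.196, 0.003], [0.004, -0.008, -1.0]]
contact_force: [0.8, -0.2, 0.8]
width: 0.0939
gripper_force: 0.0
```

Run:
```python
from h import *
m,im=snap("w6")
r,s=fit([(m,im)],[.614,-.296,.018,.2],.054,.084,.018);print(r,np.degrees(r[3]),s)
r,s=fit([(m,im),load("w1")],[.614,-.296,.018,.2],.054,.084);print(r,np.degrees(r[3]),s)
plan((.614,-.2962,.022),101.6)
```

```text
[ 0.61369339 -0.29477372  0.01094121  0.19924427] 11.415855897416312 58.82542419433594
[ 0.61408294 -0.29590216  0.01438038  0.20217714] 11.58389682359822 134.79930114746094
t 11.3 pos [ 0.6091 -0.2956  0.0947] shift [-0.0018  0.0052  0.0727] turn [-0.44 -0.2  -0.27] F [-0.5 -0.4 -0.4] w 0.0939 g 0.0 q6 -0.81
```

Emit:
{"fn": "play_rows", "kwargs": {"moves": [[-0.0012,0.0052,0.02,-0.4,-0.2,-0.2,0],[0,0,0.025,0,0,0,0],[0,0,0.02,0,0,0,0],[0,0,0.0075,0,0,0,0],[0,0,0,0,0,0,0],[0,0,0,0,0,0,0]]}}

```text
clock: 11.9
tcp_pos: [0.6155, -0.2965, 0.0243]
tcp_rot: [[-0.201, 0.979, 0.002], [0.979, 0.202, -0.002], [-0.002, 0.002, -1.0]]
contact_force: [0.2, 1.0, 0.9]
width: 0.0941
gripper_force: 0.0
```

Run:
```python
from h import *
plan((.614,-.2957,.0215),101.6)
```

```text
t 11.9 pos [ 0.6155 -0.2965  0.0243] shift [ 0.0011 -0.0013  0.0028] turn [0.09 0.13 0.02] F [0.2 1.  0.9] w 0.0941 g 0.0 q6 -0.82
```

Emit:
{"fn": "play_rows", "kwargs": {"moves": [[0.0008,-0.0013,0.0025,0,0,0,0],[0,0,0,0,0,0,0.7],[0,0,0,0,0,0,0.7],[0,0,0,0,0,0,0.7],[0,0,0,0,0,0,0.7],[0,0,0,0,0,0,0.7],[0,0,0,0,0,0,0.7],[0,0,0,0,0,0,0.7],[0,0,0,0,0,0,0.7]], "squeeze": 20}}

```text
clock: 12.8
tcp_pos: [0.6134, -0.2957, 0.0208]
tcp_rot: [[-0.202, 0.979, 0.001], [0.979, 0.202, -0.001], [-0.001, 0.0, -1.0]]
contact_force: [-0.7, 0.3, 0.0]
width: 0.0541
gripper_force: 20.0
```

Run:
```python
from h import *
plan((.6157,.0413,.20),81.7)
```

```text
t 12.8 pos [ 0.6134 -0.2957  0.0208] shift [ 0.3294  0.0703 -0.1795] turn [ 0.04  0.06 19.95] F [-0.7  0.3  0. ] w 0.0541 g 20.0 q6 -0.82
```

Emit:
{"fn": "play_rows", "kwargs": {"moves": [[0,0,-0.02,0,0,0,0.7],[0,0,-0.045,0,0,0,0.7],[0.02,0.004,-0.04,0,0,0,0.7],[0.04,0.009,-0.025,0,0,0,0.7],[0.04,0.009,-0.025,0,0,0,0.7],[0.04,0.009,0,0,0,0,0.7],[0.04,0.009,0,0,0,0,0.7],[0.04,0.009,0,0,0,0,0.7],[0.04,0.009,0,0,0,0,0.7],[0.04,0.009,0,0,0,0,0.7]]}}

```text
clock: 13.8
tcp_pos: [0.6179, 0.0135, 0.1752]
tcp_rot: [[-0.202, 0.979, 0.0], [0.979, 0.202, -0.001], [-0.001, 0.0, -1.0]]
contact_force: [0.8, 0.1, -0.7]
width: 0.054
gripper_force: 20.0
```

Emit:
{"fn": "play_rows", "kwargs": {"moves": [[0.029,0.004,0,0,0,0,0.7],[0,0,0,0,0,6.6,0.7],[0,0,0,0,0,6.6,0.7],[0,0,0,0,0,6.6,0.7],[0,0,0,0,0,0,0.7],[0,0,0,0,0,0,0.7]]}}

```text
clock: 14.4
tcp_pos: [0.6162, 0.041, 0.1752]
tcp_rot: [[0.14, 0.99, 0.0], [0.99, -0.14, -0.001], [-0.001, 0.0, -1.0]]
contact_force: [-0.1, 0.1, -1.1]
width: 0.0535
gripper_force: 20.0
```

Run:
```python
from h import *
plan((.6158,.0417,.12),81.7)
m,im=snap("w7")
```

```text
t 14.4 pos [0.6162 0.041  0.1752] shift [ 0.0007 -0.0006  0.0552] turn [0.01 0.05 0.28] F [-0.1  0.1 -1.1] w 0.0535 g 20.0 q6 0.02
```

Emit:
{"fn": "play_rows", "kwargs": {"moves": [[0.0007,-0.0006,0.01,0,0,0.25,0.7],[0,0,0.025,0,0,0,0.7],[0,0,0.015,0,0,0,0.7],[0,0,0.008,0,0,0,0.7],[0,0,0.003,0,0,0,0.7],[0,0,0,0,0,0,0.7]]}}

```text
clock: 15.05
tcp_pos: [0.616, 0.0418, 0.1143]
tcp_rot: [[0.146, 0.989, 0.0], [0.989, -0.146, -0.001], [-0.001, 0.001, -1.0]]
contact_force: [0.1, -0.1, -1.3]
width: 0.0537
gripper_force: 20.0
```

Run:
```python
from h import *
plan((.6158,.0417,.109),81.7)
```

```text
t 15.05 pos [0.616  0.0418 0.1143] shift [-0.0001 -0.0002  0.0053] turn [ 0.03  0.05 -0.1 ] F [ 0.1 -0.1 -1.3] w 0.0537 g 20.0 q6 0.03
```

Emit:
{"fn": "play_rows", "kwargs": {"moves": [[0,0,0.003,0,0,0,0.7],[0,0,0.002,0,0,0,0.7],[0,0,0,0,0,0,0.7]]}}

```text
clock: 15.35
tcp_pos: [0.6164, 0.0417, 0.1099]
tcp_rot: [[0.146, 0.989, 0.002], [0.989, -0.146, -0.001], [-0.001, 0.002, -1.0]]
contact_force: [1.8, 0.2, -0.8]
width: 0.054
gripper_force: 20.0
```

Emit:
{"fn": "play_rows", "kwargs": {"moves": [[0,0,0.0015,0,0,0,0.7],[0,0,0,0,0,0,0.7]]}}

```text
clock: 15.55
tcp_pos: [0.6164, 0.0417, 0.1086]
tcp_rot: [[0.146, 0.989, 0.002], [0.989, -0.146, -0.001], [-0.001, 0.002, -1.0]]
contact_force: [-0.6, 0.7, 2.3]
width: 0.0539
gripper_force: 20.0
```

Emit:
{"fn": "play_rows", "kwargs": {"moves": [[0,0,0,0,0,0,0.0],[0,0,0,0,0,0,0.0],[0,0,0,0,0,0,0.0],[0,0,-0.02,0,0,0,0.0],[0,0,-0.045,0,0,0,0.0],[0,0,-0.045,0,0,0,0.0],[0,0,-0.01,0,0,0,0.0],[0,0,0,0,0,0,0.0],[0,0,0,0,0,0,0.0]]}}

```text
clock: 16.45
tcp_pos: [0.615, 0.0419, 0.2261]
tcp_rot: [[0.146, 0.989, -0.002], [0.989, -0.146, -0.001], [-0.001, -0.002, -1.0]]
contact_force: [-0.1, 0.1, -0.8]
width: 0.0938
gripper_force: 0.0
```

Run:
```python
from h import *
plan((.616,.0417,.22),81.7)
m,im=snap("w8")
r,s=fit([(m,im)],[.616,.0417,.107,-.145],.054,.084,.107);print(r,np.degrees(r[3]),s)
u=proj(m,[(.616,.0417,.08)])[0];x,y=np.clip(u.astype(int)-[130,98],0,[252,188])
a=im[y:y+196,x:x+260,::-1]
t=capture("top");cv2.imwrite("pics/top1.png",t[:,:,::-1]);c=np.array([230,370])*.64;b=t[180:300,80:239,::-1]
cv2.imwrite("pics/w8x.png",np.hstack([cv2.resize(a,(520,392),interpolation=2),cv2.resize(b,(277,392),interpolation=2)[:,:280]]))
```

```text
t 16.45 pos [0.615  0.0419 0.2261] shift [-0.0001  0.001   0.0061] turn [-0.11  0.06 -0.11] F [-0.1  0.1 -0.8] w 0.0938 g 0.0 q6 0.03
[ 0.61660892  0.04242837  0.11030821 -0.13734236] -7.869137379657708 55.729576110839844
```

View pics/w8x.png

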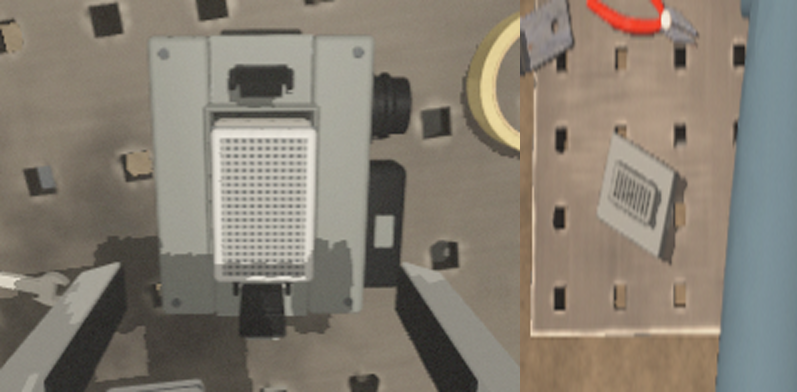

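Arrester is square on the filter, its top at (212..315, 120..280) of the crop. The cover is visible in the top view. I'm moving to look at it.

Run:
```python
from h import *
plan((.41,.27,.25),74)
t=(camera_model("top"),cv2.imread("pics/top0.png"))
r,s=fit([t],[.409,.313,.051,-.28],.079,.108,.051);print(r,np.degrees(r[3]),s)
```

```text
t 16.55 pos [0.6146 0.042  0.2251] shift [ 0.1956 -0.2358 -0.0242] turn [-0.21  0.08  7.59] F [ 0.   0.  -0.1] w 0.0939 g 0.0 q6 0.03
[ 0.40550515  0.31881318  0.04020367 -0.34768063] -19.920632957396062 35.081756591796875
```

Emit:
{"fn": "play_rows", "kwargs": {"moves": [[0.028,-0.0337,-0.0035,0,0,0,0],[0.028,-0.0337,-0.0035,0,0,0,0],[0.028,-0.0337,-0.0035,0,0,0,0],[0.028,-0.0337,-0.0035,0,0,0,0],[0.028,-0.0337,-0.0035,0,0,0,0],[0.028,-0.0337,-0.0035,0,0,0,0],[0.028,-0.0337,-0.0035,0,0,0,0],[0,0,0,0,0,5,0],[0,0,0,0,0,5,0],[0,0,0,0,0,0,0]]}}

```text
clock: 17.55
tcp_pos: [0.4102, 0.2703, 0.2503]
tcp_rot: [[0.315, 0.949, -0.002], [0.949, -0.315, -0.002], [-0.003, -0.001, -1.0]]
contact_force: [0.2, -0.4, 0.7]
width: 0.0937
gripper_force: 0.0
```

Emit:
{"fn": "play_rows", "kwargs": {"moves": [[0,0,0,0,0,0,0]]}}

```text
clock: 17.65
tcp_pos: [0.4107, 0.27, 0.2508]
tcp_rot: [[0.314, 0.949, -0.002], [0.949, -0.314, -0.002], [-0.002, -0.001, -1.0]]
contact_force: [-0.2, 0.1, -0.1]
width: 0.0939
gripper_force: 0.0
```

Run:
```python
from h import *
m,im=snap("w9");plan((.41,.31,.10),74)
u=proj(m,[(.407,.316,.051)])[0];x,y=np.clip(u.astype(int)-[86,65],0,[340,254]);print(x,y)
cv2.imwrite("pics/w9x.png",cv2.resize(im[y:y+130,x:x+172,::-1],(688,520),interpolation=cv2.INTER_CUBIC))
```

```text
t 17.7 pos [0.4109 0.27   0.251 ] shift [ 0.038  -0.0134  0.151 ] turn [-0.04  0.11 -2.34] F [0.3 0.9 0.5] w 0.0937 g 0.0 q6 0.67
155 81
```

View pics/w9x.png

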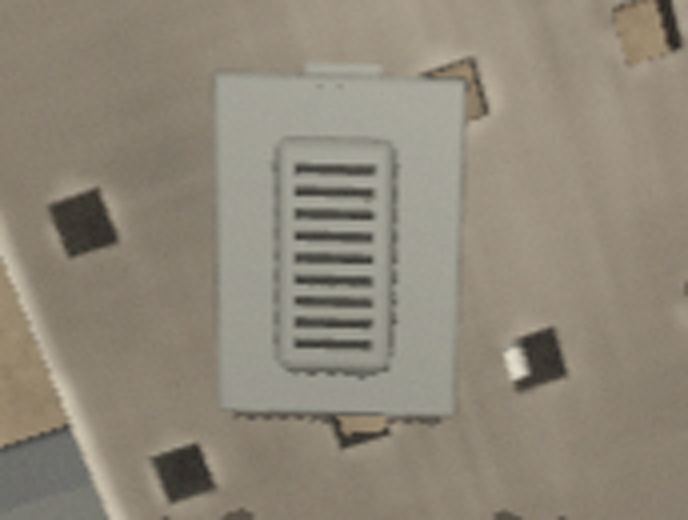

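The cover lies right way up. Its top corners in the crop (offset (155,81), scale 4) are at (216,73), (466,78), (455,415) and (219,410), with the hump slots spanning (295..374, 170..344).

Run:
```python
from h import *
m,im=load("w9");px=lambda u:(np.array(u)+.5)/4-.5+[155,81]
def an(P):
    e=P[0]+P[1]-P[2]-P[3];f=P[1]+P[2]-P[0]-P[3];print(P.mean(0).round(4),"yaw",np.degrees(np.arctan2(-e[0],e[1])).round(2),np.degrees(np.arctan2(f[1],f[0])).round(2),np.linalg.norm(P-np.roll(P,-1,0),axis=1).round(4))
C=px([(216,73),(466,78),(455,415),(219,410)]);an(atz(m,C,.051))
an(atz(m,px([(295,170),(374.5,170),(373,344),(295,344)]),.073))
t=(camera_model("top"),cv2.imread("pics/top0.png"))
c=atz(m,C,.051).mean(0)
for lab,V,z in(("w",[(m,im)],.051),("wfree",[(m,im)],None),("top",[t],.051),("both",[(m,im),t],None)):
    r,s=fit(V,[c[0],c[1],.051,-.31],.079,.108,z,1);print(lab,r.round(4),np.degrees(r[3]).round(2),round(s,1))
```

```text
[0.4052 0.3207 0.051 ] yaw -19.88 -19.47 [0.0769 0.1065 0.0785 0.1064]
[0.405  0.3203 0.073 ] yaw -19.51 -18.3 [0.0234 0.0518 0.024  0.0519]
w [ 0.4056  0.3217  0.0555 -0.3644] -20.88 16.4
wfree [ 0.4033  0.3197  0.0371 -0.3456] -19.8 25.2
top [ 0.4055  0.3188  0.0659 -0.3477] -19.92 35.1
both [ 0.4041  0.3203  0.0404 -0.3445] -19.74 59.0
```

Run:
```python
from h import *
plan((.405,.3203,.13),70.3)
```

```text
t 17.7 pos [0.4109 0.27   0.251 ] shift [ 0.0462 -0.0214  0.121 ] turn [-0.03  0.11  1.36] F [0.3 0.9 0.5] w 0.0937 g 0.0 q6 0.67
```

Emit:
{"fn": "play_rows", "kwargs": {"moves": [[0.0154,-0.0071,0.03,0,0,0.7,0],[0.0154,-0.0071,0.03,0,0,0.6,0],[0.0154,-0.0071,0.03,0,0,0,0],[0,0,0.03,0,0,0,0],[0,0,0,0,0,0,0],[0,0,0,0,0,0,0]]}}

```text
clock: 18.3
tcp_pos: [0.4063, 0.3205, 0.132]
tcp_rot: [[0.337, 0.941, -0.0], [0.941, -0.337, -0.001], [-0.001, 0.0, -1.0]]
contact_force: [0.4, -0.0, 0.4]
width: 0.0943
gripper_force: 0.0
```

Run:
```python
from h import *
m,im=snap("w10");plan((.405,.3203,.069),70.3)
cv2.imwrite("pics/w10x.png",cv2.resize(im[:288,64:448,::-1],(768,576),interpolation=cv2.INTER_CUBIC))
```

```text
t 18.35 pos [0.4072 0.3208 0.1333] shift [-0.0012 -0.002   0.0643] turn [ 0.12 -0.03 -0.02] F [0.7 0.2 0.5] w 0.0942 g 0.0 q6 0.79
```

View pics/w10x.png

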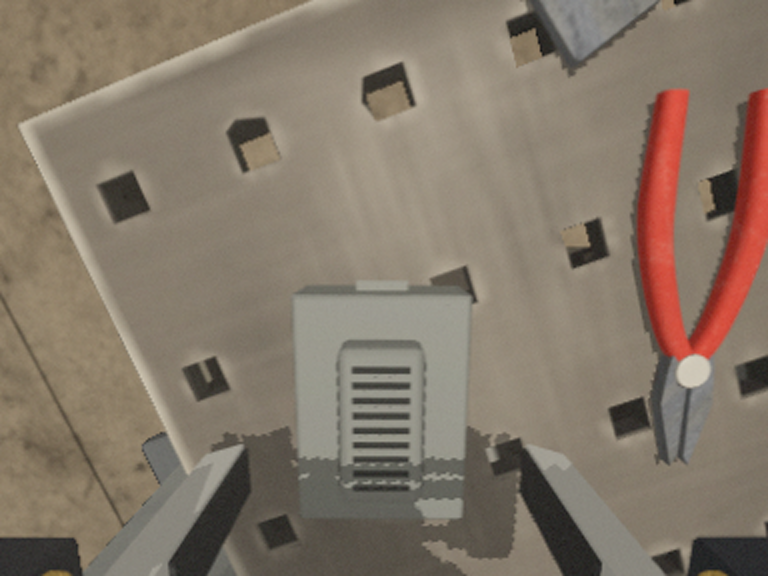

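Closer view (scale 2, offset (64,0)): cover corners at (295,295), (470,294), (463,517) and (302,517), slot block (351..411, 370..488).

Run:
```python
from h import *
m,im=load("w9");k,_=load("w10");p4=lambda u:(np.array(u)+.5)/4-.5+[155,81];p2=lambda u:(np.array(u)+.5)/2-.5+[64,0]
A=p4([(216,73),(466,78),(455,415),(219,410),(295,170),(374.5,170),(373,344),(295,344)]);B=p2([(295,295),(470,294),(463,517),(302,517),(351,370),(411,370),(409,488),(352,488)])
P=np.array([tri([m,k],[a,b]) for a,b in zip(A,B)]);print(P.round(4));print(P[:4].mean(0),P[4:].mean(0))
for z,s in((.051,slice(0,4)),(.073,slice(4,8))):
    Q=atz(k,B[s],z);e=Q[0]+Q[1]-Q[2]-Q[3];print(Q.mean(0).round(4),np.degrees(np.arctan2(-e[0],e[1])))
```

```text
[[0.3869 0.3839 0.0457]
 [0.46   0.3582 0.0462]
 [0.4244 0.2571 0.0492]
 [0.3499 0.2831 0.0481]
 [0.4021 0.3485 0.0695]
 [0.4252 0.3411 0.0733]
 [0.4078 0.2923 0.0745]
 [0.3846 0.2996 0.0723]]
[0.4052974  0.32059271 0.04729484] [0.40491262 0.3203653  0.07238158]
[0.4061 0.3213 0.051 ] -19.73271467304151
[0.4051 0.3204 0.073 ] -20.015962145310603
```

Emit:
{"fn": "play_rows", "kwargs": {"moves": [[-0.001,-0.0015,0.02,0,0,0,0],[0,0,0.02,0,0,0,0],[0,0,0.018,0,0,0,0],[0,0,0.004,0,0,0,0],[0,0,0,0,0,0,0],[0,0,0,0,0,0,0]]}}

```text
clock: 18.95
tcp_pos: [0.4058, 0.3207, 0.0718]
tcp_rot: [[0.337, 0.941, 0.003], [0.941, -0.337, 0.0], [0.001, 0.003, -1.0]]
contact_force: [-0.4, 0.0, -0.8]
width: 0.0939
gripper_force: 0.0
```

Run:
```python
from h import *
plan((.4052,.3204,.069),70.3)
```

```text
t 18.95 pos [0.4058 0.3207 0.0718] shift [-0.0005 -0.0004  0.0028] turn [ 0.17 -0.08 -0.02] F [-0.4  0.  -0.8] w 0.0939 g 0.0 q6 0.79
```

Emit:
{"fn": "play_rows", "kwargs": {"moves": [[-0.0004,-0.0004,0.0022,0,0,0,0],[0,0,0,0,0,0,0.9],[0,0,0,0,0,0,0.9],[0,0,0,0,0,0,0.9],[0,0,0,0,0,0,0.9],[0,0,0,0,0,0,0.9],[0,0,0,0,0,0,0.9],[0,0,0,0,0,0,0.9],[0,0,0,0,0,0,0.9],[0,0,0,0,0,0,0.9]], "squeeze": 40}}

```text
clock: 19.95
tcp_pos: [0.4044, 0.3202, 0.0682]
tcp_rot: [[0.337, 0.941, 0.001], [0.941, -0.337, -0.001], [-0.0, 0.002, -1.0]]
contact_force: [-2.5, 0.7, 4.4]
width: 0.0354
gripper_force: 43.1
```

Emit:
{"fn": "play_rows", "kwargs": {"moves": [[0,0,0,0,0,0,0.9],[0,0,0,0,0,0,0.9],[0,0,0,0,0,0,0.9],[0,0,0,0,0,0,0.9]]}}

```text
clock: 20.35
tcp_pos: [0.4044, 0.3202, 0.0682]
tcp_rot: [[0.337, 0.941, 0.001], [0.941, -0.337, -0.001], [-0.0, 0.001, -1.0]]
contact_force: [-0.8, 1.0, 5.2]
width: 0.0354
gripper_force: 43.1
```

Emit:
{"fn": "play_rows", "kwargs": {"moves": [[0,0,-0.01,0,0,0,0.9],[0,0,-0.03,0,0,0,0.9],[0,0,-0.04,0,0,0,0.9],[0,0,-0.04,0,0,0,0.9],[0,0,-0.03,0,0,0,0.9],[0,0,0,0,0,0,0.9]]}}

```text
clock: 20.95
tcp_pos: [0.4064, 0.3212, 0.2228]
tcp_rot: [[0.337, 0.941, 0.009], [0.941, -0.337, 0.003], [0.006, 0.008, -1.0]]
contact_force: [-0.3, -0.1, -1.2]
width: 0.0357
gripper_force: 42.4
```

Run:
```python
from h import *
plan((.616,.0415,.217),81.7)
```

```text
t 20.95 pos [0.4064 0.3212 0.2228] shift [-0.1926  0.2916  0.007 ] turn [  0.49  -0.28 -11.4 ] F [-0.3 -0.1 -1.2] w 0.0357 g 42.4 q6 0.79
```

Emit:
{"fn": "play_rows", "kwargs": {"moves": [[-0.0241,0.0364,0,0,0,0,0.9],[-0.0241,0.0364,0,0,0,0,0.9],[-0.0241,0.0364,0,0,0,0,0.9],[-0.0241,0.0364,0,0,0,0,0.9],[-0.0241,0.0364,0,0,0,0,0.9],[-0.0241,0.0364,0,0,0,0,0.9],[-0.0241,0.0364,0,0,0,0,0.9],[-0.0241,0.0364,0,0,0,0,0.9],[0,0,0,0,0,-5.7,0.9],[0,0,0,0,0,-5.7,0.9]]}}

```text
clock: 21.95
tcp_pos: [0.6125, 0.0389, 0.2152]
tcp_rot: [[0.143, 0.99, -0.004], [0.99, -0.143, -0.001], [-0.001, -0.003, -1.0]]
contact_force: [-0.5, -1.1, -0.5]
width: 0.0359
gripper_force: 42.5
```

Emit:
{"fn": "play_rows", "kwargs": {"moves": [[0,0,0,0,0,0,0.9],[0,0,0,0,0,0,0.9]]}}

```text
clock: 22.15
tcp_pos: [0.6122, 0.0405, 0.2165]
tcp_rot: [[0.146, 0.989, -0.002], [0.989, -0.146, -0.001], [-0.001, -0.002, -1.0]]
contact_force: [0.2, -0.5, -1.0]
width: 0.0356
gripper_force: 42.5
```

Run:
```python
from h import *
plan((.616,.0417,.19),81.7);m,im=snap("w11")
cv2.imwrite("pics/w11x.png",cv2.resize(im[40:328,64:448,::-1],(768,576),interpolation=cv2.INTER_CUBIC))
```

```text
t 22.15 pos [0.6122 0.0405 0.2165] shift [0.0018 0.0036 0.0265] turn [-0.1   0.07 -0.12] F [ 0.2 -0.5 -1. ] w 0.0356 g 42.5 q6 0.03
```

View pics/w11x.png

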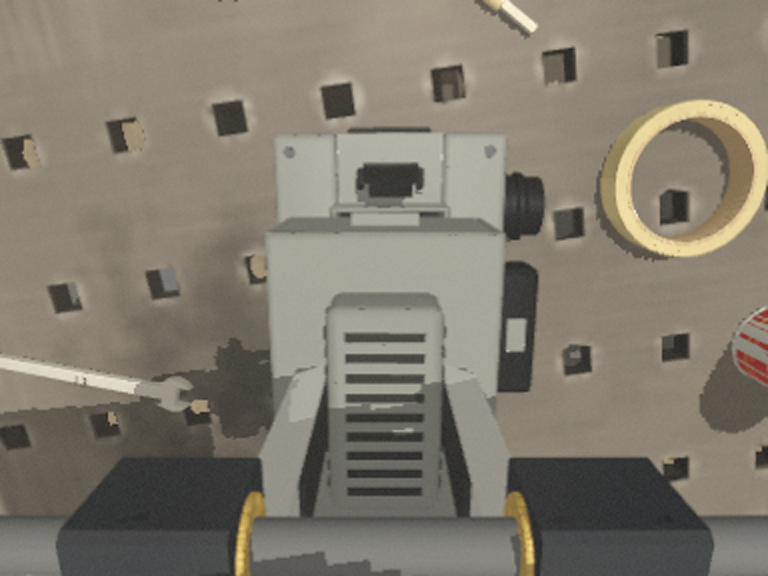

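The cover is held squarely, its far top edge at (268..504, 232). The screws are at (289,152) and (490,152), with the +y catch at (390,180). I'll check the offset between the cover and the TCP.

Run:
```python
from h import *
m,im=load("w11");p2=lambda u:(np.array(u)+.5)/2-.5+[64,40]
a=np.radians(-8.3);y=np.array([-np.sin(a),np.cos(a),0])
E=atz(m,p2([(268,232),(504,232)]),.1993);d=E[1]-E[0];print("cover",(E.mean(0)-.054*y).round(4),np.degrees(np.arctan2(d[1],d[0])),np.linalg.norm(d))
S=atz(m,p2([(289,152),(490,152)]),.055);d=S[1]-S[0];print("blower",(S.mean(0)-.0782*y).round(4),np.degrees(np.arctan2(d[1],d[0])),np.linalg.norm(d))
H=atz(m,p2([(345,337),(425,337),(424,492),(348,492)]),.2213);print("slots",H.mean(0).round(4))
```

```text
cover [0.6133 0.0413 0.1993] -8.378079492682728 0.07575275949400652
blower [0.6155 0.0422 0.055 ] -8.394271250332306 0.11217337552509056
slots [0.6131 0.0408 0.2213]
```

Emit:
{"fn": "play_rows", "kwargs": {"moves": [[0.0017,0.0031,0.01,0,0,0,0.9],[0,0,0.02,0,0,0,0.9],[0,0,0.004,0,0,0,0.9],[0,0,0,0,0,0,0.9],[0,0,0,0,0,0,0.9]]}}

```text
clock: 22.7
tcp_pos: [0.6167, 0.0418, 0.1847]
tcp_rot: [[0.144, 0.99, 0.001], [0.99, -0.144, -0.001], [-0.001, 0.001, -1.0]]
contact_force: [0.5, -0.2, -1.0]
width: 0.0358
gripper_force: 42.5
```

Run:
```python
from h import *
plan((.6157,.0417,.143),81.7)
```

```text
t 22.7 pos [0.6167 0.0418 0.1847] shift [-0.0002 -0.001   0.0417] turn [ 0.08  0.05 -0.01] F [ 0.5 -0.2 -1. ] w 0.0358 g 42.5 q6 0.03
```

Emit:
{"fn": "play_rows", "kwargs": {"moves": [[0,-0.0008,0.008,0,0,0,0.9],[0,0,0.01,0,0,0,0.9],[0,0,0.01,0,0,0,0.9],[0,0,0.01,0,0,0,0.9],[0,0,0,0,0,0,0.9]]}}

```text
clock: 23.2
tcp_pos: [0.6142, 0.0419, 0.1437]
tcp_rot: [[0.144, 0.99, -0.003], [0.99, -0.144, -0.001], [-0.001, -0.003, -1.0]]
contact_force: [0.2, 0.3, -1.4]
width: 0.0358
gripper_force: 42.5
```

Emit:
{"fn": "play_rows", "kwargs": {"moves": [[0,0,0.003,0,0,0,0.9],[0,0,0.003,0,0,0,0.9],[0,0,0.002,0,0,0,0.9],[0,0,0,0,0,0,0.9]], "squeeze": 55}}

```text
clock: 23.6
tcp_pos: [0.6156, 0.0418, 0.1381]
tcp_rot: [[0.144, 0.99, 0.0], [0.99, -0.144, -0.001], [-0.001, 0.001, -1.0]]
contact_force: [0.8, -0.1, -0.9]
width: 0.0358
gripper_force: 56.7
```

Emit:
{"fn": "play_rows", "kwargs": {"moves": [[0,0,0.002,0,0,0,0.9],[0,0,0.002,0,0,0,0.9],[0,0,0.002,0,0,0,0.9],[0,0,0,0,0,0,0.9]]}}

```text
clock: 24.0
tcp_pos: [0.6162, 0.0419, 0.1328]
tcp_rot: [[0.144, 0.99, 0.002], [0.99, -0.144, -0.001], [-0.001, 0.002, -1.0]]
contact_force: [-0.1, 1.1, 1.1]
width: 0.0355
gripper_force: 56.9
```

Emit:
{"fn": "play_rows", "kwargs": {"moves": [[0,0,0.002,0,0,0,0.9],[0,0,0.002,0,0,0,0.9],[0,0,0,0,0,0,0.9]]}}

```text
clock: 24.3
tcp_pos: [0.6173, 0.0418, 0.1306]
tcp_rot: [[0.144, 0.99, 0.005], [0.99, -0.144, -0.001], [-0.0, 0.005, -1.0]]
contact_force: [-1.1, 1.9, 7.8]
width: 0.0354
gripper_force: 57.3
```

Emit:
{"fn": "play_rows", "kwargs": {"moves": [[0,0,0.0015,0,0,0,0.9],[0,0,0.0015,0,0,0,0.9],[0,0,0,0,0,0,0.9]]}}

```text
clock: 24.6
tcp_pos: [0.6182, 0.0416, 0.1293]
tcp_rot: [[0.144, 0.99, 0.007], [0.99, -0.144, -0.001], [-0.0, 0.007, -1.0]]
contact_force: [-2.0, 1.6, 13.9]
width: 0.0357
gripper_force: 57.7
```

Emit:
{"fn": "play_rows", "kwargs": {"moves": [[0,0,0.0015,0,0,0,0.9],[0,0,0.0015,0,0,0,0.9],[0,0,0,0,0,0,0.9]]}}

```text
clock: 24.9
tcp_pos: [0.6173, 0.0415, 0.124]
tcp_rot: [[0.144, 0.99, 0.005], [0.99, -0.144, -0.001], [-0.001, 0.005, -1.0]]
contact_force: [1.6, 0.2, 7.6]
width: 0.0354
gripper_force: 57.4
```

Emit:
{"fn": "play_rows", "kwargs": {"moves": [[0,0,0.0015,0,0,0,0.9],[0,0,0.001,0,0,0,0.9],[0,0,0,0,0,0,0.9],[0,0,0,0,0,0,0.9]]}}

```text
clock: 25.3
tcp_pos: [0.6174, 0.0415, 0.1233]
tcp_rot: [[0.144, 0.99, 0.004], [0.99, -0.144, -0.002], [-0.001, 0.004, -1.0]]
contact_force: [-2.2, 0.5, 15.4]
width: 0.0357
gripper_force: 57.6
```

Emit:
{"fn": "play_rows", "kwargs": {"moves": [[0,0,0.0015,0,0,0,0.9],[0,0,0.001,0,0,0,0.9],[0,0,0,0,0,0,0.9],[0,0,0,0,0,0,0.9]]}}

```text
clock: 25.7
tcp_pos: [0.6176, 0.0415, 0.1232]
tcp_rot: [[0.144, 0.99, 0.004], [0.99, -0.144, -0.002], [-0.001, 0.004, -1.0]]
contact_force: [-8.5, 0.8, 28.7]
width: 0.0358
gripper_force: 58.1
```

Run:
```python
from h import *
plan((.6157,.0417,.1232),81.7);m,im=snap("w12")
s=capture("side")
a=cv2.resize(im[60:328,90:410,::-1],(480,402),interpolation=2);b=cv2.resize(s[150:250,190:270,::-1],(320,402),interpolation=2)
cv2.imwrite("pics/w12x.png",np.hstack([a,b]))
```

```text
t 25.7 pos [0.6176 0.0415 0.1232] shift [-0.     -0.0019 -0.    ] turn [0.23 0.07 0.03] F [-8.5  0.8 28.7] w 0.0358 g 58.1 q6 0.03
```

View pics/w12x.png

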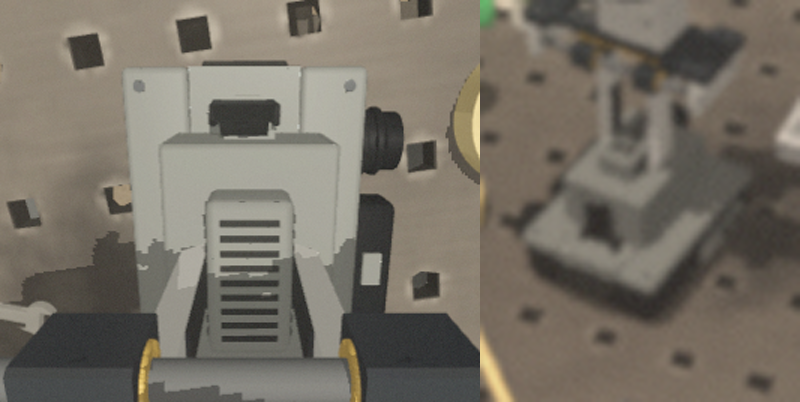

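The cover is fully down: hard stop at TCP z 0.1232, level, 28.7 N pressing. The +y catch nose at (245,120) lies over the ledge.

```bash
python3 -c "
from rig import *
print(close_job())"
```

```text
the job is handed in; nothing more can be done
None
```

Job handed in at about 26 s: the particle filter and smaller spark arrester are seated, and the cover went down past the snap to a hard stop, still pressed there with about 29 N; the -y catch was not seen closed, only inferred from the force drop and the level cover.

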